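# Check the tin in the labelling stand, then hold the roller arm back at its stop

### The job

A tin sits in the small labelling stand. First check its height: press the knob of the sprung gauge gently down until the foot rests on the tin, leave it there for about half a second and let it spring all the way up again. Then swing the sprung roller arm away from the tin, fully to its stop, by its upright post, and finish the program still holding it there with the gripper so that somebody else can turn the tin; the tin stays seated and upright, and the things around are not disturbed.

Things in the scene. Friction and masses are not known exactly. Their poses are not given: they have to be found in the camera images.
- stand: labelling stand fixed to the table: plywood base 210 x 195 x 12 mm, round seat (top at 14 mm), two white back rollers, and on its +x side, 88 mm out, a column with the gauge bracket (top at 120 mm). Origin at table height under the seat centre, z up; roller arm on the -x side. Behind and right of it (x > 0.60, y < -0.10) stands a big flower vase: bring the arm in from the robot's side
- tin: round tin 64 mm across, 45 mm high to its rim (the foot rests on the rim), loose on the seat, pressed lightly against the back rollers by the roller arm; origin in the centre of its underside, z up
- gauge_knob (a point): centre of the top face of the gauge's black push knob, 30 mm across, 160 mm above the table when up; it moves with the gauge, straight down. 40 mm of free stem and knob stand above the bracket
- gauge (a joint): travel of the gauge slide in m: 0 up at rest, growing as the knob is pressed down, 0.025 at most; a spring returns it (1.5 N to start moving it, 2.6 N where it meets the tin). The foot meets the 45 mm tin at about 0.0185; beyond that the push goes into the tin and must stay below 30 N
- gauge_foot (a point): centre of the underside of the steel disc foot, 66 mm across, under the bracket, on the gauge's stem; 77.5 mm above the table when up; it moves with the gauge
- cage (a joint): angle of the roller arm in rad: about -0.03 to 0 with its two rollers on the tin (where its spring pulls it), growing as it swings away from the tin, anticlockwise seen from above; its stop is at 0.85. The spring needs about 2 N at the post at the start and 5 N at the stop
- cage_grip (a point): point on the axis of the upright round post at the free end of the roller arm, in the middle of its black sleeve, which is 16 mm across from 87 to 127 mm above the table (bare steel 12 mm across below it); the post is fixed to the arm, stands free all round at sleeve height and can be gripped or pushed from above. The point is 108 mm above the table; it turns with the arm
- cage_hinge (a point): point on the upright axis of the roller arm's pivot, 108 mm above the table, fixed; the post's axis circles it at 155 mm. In the stand's frame it lies at x = -0.060, y = -0.085, and the post at arm angle q lies at x = -0.060 - 0.155 sin q, y = -0.085 + 0.155 cos q
- spare_tin: another tin of the same size, 64 mm across and 45 mm high, standing on the table; leave it; origin in the centre of its underside
- soap_bar: boxed bar of soap 52 x 78 x 26 mm lying on the table; leave it; origin in the centre of its underside
- soap_bar_2: another boxed bar of soap 52 x 78 x 26 mm; leave it; origin in the centre of its underside
- glass_candle: candle in a glass, 66 mm across, 101 mm high, to the right; leave it; origin in the centre of its underside

How it is judged (in metres and radians):
On the way, in this order (a step that is already met when the one before it is completed fails the run):
1. the gauge foot rests on the tin while the roller arm still presses on it (contact force between gauge and tin above 0.5 N and value of joint gauge above 0.014 m and value of joint cage below 0.2 rad), for 0.3 s.
2. the gauge is let up again, the arm not yet swung away (value of joint gauge below 0.003 m and value of joint cage below 0.6 rad), for 0.1 s.
3. the roller arm is swung to its stop (value of joint cage above 0.79 rad), for 0.3 s.
At the end, for the whole second after the job is handed in: The gripper's fingers hold the roller arm (more than 1 N) with the roller arm still at its stop (joint above 0.79 of 0.85 rad), the gauge is up (within 3 mm), and the tin stands upright on the seat within 12 mm of its centre (value of joint cage above 0.79 rad and velocity of joint cage below 0.1 rad/s and contact force between the fingers and cage above 1 N and value of joint gauge below 0.003 m and angle between tin's own z axis and vertical below 0.1 rad and z of tin in the frame of stand below 0.019 m and horizontal distance between tin and stand below 0.012 m); the arm keeps its last pose, push and grip.
It fails at once if the gauge is rammed onto the tin with more than 30 N (contact force between gauge and tin above 30 N).
It fails at once if the tin is knocked over or out of the seat (angle between tin's own z axis and vertical above 0.3 rad or horizontal distance between tin and stand above 0.025 m).
It fails at once if a bystander is disturbed (distance of any of spare_tin, soap_bar, soap_bar_2, glass_candle from where it was at the start of the episode above 0.03 m).
It also fails if it takes over 51 s, if anything falls off the work surface, if the arm or the gripper's body presses on something with over 40 N, if the wrist force passes 120 N, or if a joint passes its speed limit or range.

### The arm

A 7-joint arm with a two-finger parallel gripper is mounted at the origin on a cart in front of the work surface, level with it; the furniture and walls round the work are solid. World frame = base frame: x ahead of the robot, y to its left, z up, the work surface at z = 0. Lengths are in mm, angles in rad, forces in N, time in s.
With the tool pointing down it reaches from about 400 to 850 mm from the base axis. Payload 10.4 kg.
Tool frame: the origin (TCP) lies at the very end of the fingers, on their centre line; the grasp point (between the pads) lies 19 mm behind it (manip.grip_depth is the distance from the TCP to the grasp point, in mm); z points along the fingers, y is the line along which they close (so a half turn about z gives the same grasp; the last joint's range is limited). The gripper opens to 87 mm and grips with 3 to 60 N. Pads are 19 mm wide; open, the fingers measure 117 mm over their backs; the gripper's body (75 mm by 190 mm) begins 51 mm behind the grasp point.
Start: joints at [1.272, 0.332, -0.065, 1.46, 0.022, 1.35, -0.088], TCP at [170.219, -601.396, 222.576] pointing down, gripper open.
Joint ranges: [-2.6, 2.6], [-0.5, 2.12], [-1.47, 1.34], [0.16, 2.42], [-1.27, 4.41], [0.06, 2.06], [-2.6, 2.6]. Speed limits (rad/s): [2.22, 2.22, 2.79, 2.79, 3.14, 3.14, 3.14].

### API

Orientations are given as a 3x3 rotation matrix whose columns are the frame's x, y, z axes.
In Python, from cell import manip, read_camera, camera_model gives the robot as it stands. The module is installed in compiled form; this text tells all that it offers.
- The arm moves only by the shell command python3 -m jog 'ROWS' [FORCE]. ROWS is JSON, a list of rows, each a list of 7 numbers: the turn, a rotation vector about the tool's x, y, z in degrees, then the shift along the tool's x, y, z in m, then the opening, from 0 (shut) to 1 (fully open). A call has 1 to 8 rows; each row shifts and turns the commanded pose from where the row before left it, along the tool's axes as they then stand; what a row does not reach is not made up. A row lasts 1/8 s, in which the tool goes at most 62.5 mm and 10.7 degrees, less where a joint would pass 70% of its speed; a pose out of reach is approached as far as the arm can. A call with a gripper value outside its range is refused whole. The fingers move at their own pace and stop on an object; FORCE is the grip in N (left out, the last holds). Time passes only in rows, so rows that do not move let the fingers close. It gives the time, the measured TCP pose, the force, the opening and the grip force at its end, in the units of the state.
- manip.get_obs(): the state, without advancing time (a new reading comes with each control period).
- read_camera(name): name is "side" or "top"; returns the picture (400x640x3 uint8, red, green, blue); there is no depth.
- camera_model(name): a dict with "fov_y" (degrees; the focal length in pixels is half the picture's height over the tangent of half this angle, whatever the lens; pixels are square), "cx", "cy" (the principal point, pixels), "R" (3x3) and "t" (3): a world point X has camera coordinates R X + t. Camera axes: x right, y down, z forward; pixel columns grow to the right and rows downward; lengths in mm; the calibration is good to about 2 mm. A picture is of the moment at which its call begins. camera_model takes no time and is no camera call.
- manip.job_done(): hands the job in; it is judged then, once.
The state is a dict: "clock": time; "qpos": joint angles; "qd": joint speeds; "joint_efforts": joint torques, N m; "tool_pos": TCP position; "tool_rot": TCP orientation; "wrist_force": force on the tool from outside, world axes, zero at the start; "wrist_torque": the same for the moment, N m; "gripper_width": finger opening in mm; "finger_force": force on a finger pad.
Only numpy, scipy, OpenCV 4.12 (cv2) and the standard library are available. Lean on these libraries where they do the work, as an engineer would, in place of code of your own. Each camera call takes 0.05 s, during which the arm holds its last target. There are 200 camera calls.

## Working session

There is one attempt and no reset: what is moved stays moved. The work goes in short steps, Python scripts to look and compute and a shell command to move; the robot and the scene stay as the last step left them, time stands still between calls to the robot, and variables do not carry over. Pictures are saved under pics/ and viewed, at most 10 in all, crops included, and the job is handed in when it is done.

```bash
mkdir -p pics
python3 - <<'E'
from cell import manip, read_camera, camera_model
import cv2,numpy as np
for n in("side","top"):
    cv2.imwrite(f"pics/{n}0.png",read_camera(n)[:,:,::-1]); m=camera_model(n); print(n,m)
    R=np.array(m["R"]);print(-R.T@np.array(m["t"]))
o=manip.get_obs();print(o["tool_pos"],np.round(o["tool_rot"],3),o["clock"],o["gripper_width"])
E
```

```text
side {'fov_y': 52.31016126319075, 'cx': 318.98569094646354, 'cy': 199.42330499401507, 'R': array([[-0.97324715, -0.22968536, -0.00588433],
       [-0.07231918,  0.33054644, -0.94101487],
       [ 0.21808238, -0.91541449, -0.33831403]]), 't': array([532.38702126, 166.27841003, 956.40376981])}
[321.59445658 942.82463803 483.16801256]
top {'fov_y': 53.906356561730384, 'cx': 313.9880340403458, 'cy': 200.9236646695804, 'R': array([[-0.02560589, -0.99959765,  0.01220114],
       [-0.98995912,  0.02365795, -0.13936009],
       [ 0.13901536, -0.01564707, -0.9901666 ]]), 't': array([  14.83258355,  563.97099562, 1139.91489111])}
[ 400.22235284   19.32053957 1207.11972622]
[ 170.09588313 -601.0619865   221.86517299] [[ 0.962  0.272 -0.   ]
 [ 0.272 -0.962  0.001]
 [-0.    -0.001 -1.   ]] 0.1 86.99033460509638
```

View pics/side0.png

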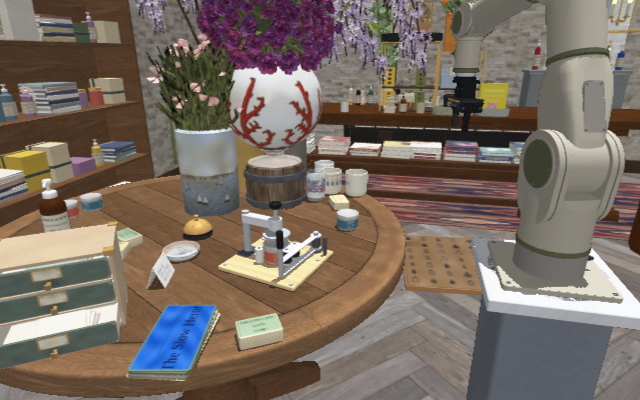

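View pics/top0.png

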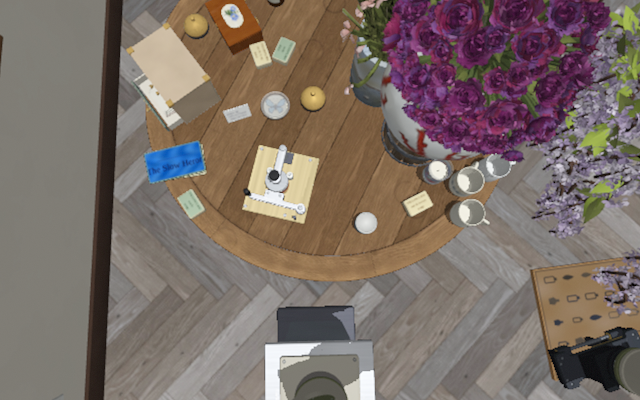

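The stand is at about (280,185) in top and (278,255) in side. The arm's post is near (247,192) in top. I'll enlarge both.

Run:
```python
import cv2
a=cv2.imread("pics/top0.png")[135:235,230:335];b=cv2.imread("pics/side0.png")[190:290,215:340]
cv2.imwrite("pics/c1.png",cv2.resize(a,None,fx=6,fy=6,interpolation=cv2.INTER_CUBIC)[:600])
cv2.imwrite("pics/c2.png",cv2.resize(b,None,fx=6,fy=6,interpolation=cv2.INTER_CUBIC)[:600])
```

```text
(no output)
```

View pics/c1.png

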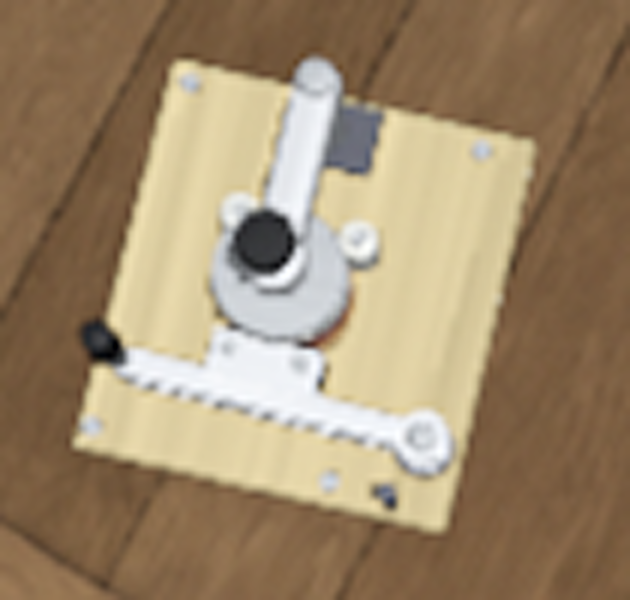

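View pics/c2.png

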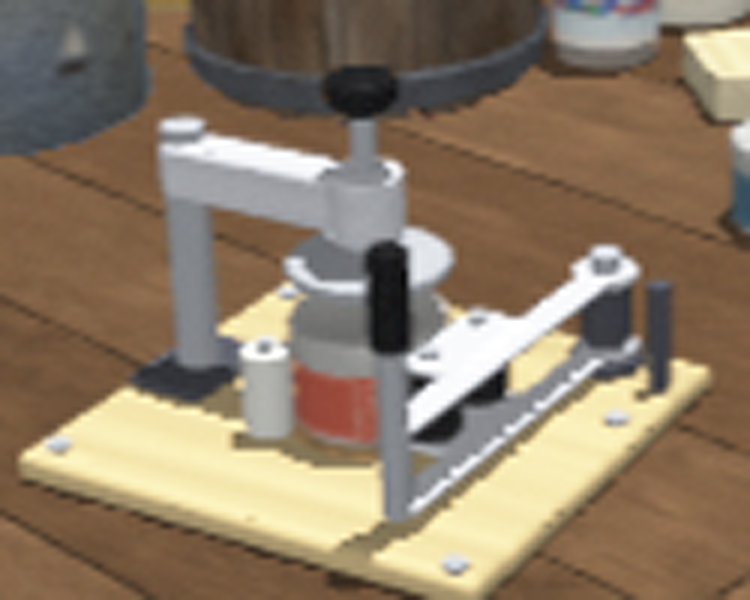

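```bash
cat > h.py <<'E'
import numpy as np
from cell import camera_model
def ray(n,p):
    m=camera_model(n);f=200/np.tan(np.radians(m["fov_y"]/2));R=np.array(m["R"])
    d=R.T@[(p[0]-m["cx"])/f,(p[1]-m["cy"])/f,1];return -R.T@np.array(m["t"]),d/np.linalg.norm(d)
def atz(n,p,z):
    c,d=ray(n,p);return c+d*(z-c[2])/d[2]
def tri(pt,ps):
    A=0;b=0
    for n,p in(("top",pt),("side",ps)):
        c,d=ray(n,p);P=np.eye(3)-np.outer(d,d);A=A+P;b=b+P@c
    return np.linalg.solve(A,b)
def T(u,v):return((u+.5)/6-.5+230,(v+.5)/6-.5+135)
def S(u,v):return((u+.5)/6-.5+215,(v+.5)/6-.5+190)
E
python3 - <<'E'
from h import *
np.set_printoptions(precision=1,suppress=True)
print("knob",tri(T(264,241),S(361,82)),atz("top",T(264,241),158),atz("side",S(361,80),160))
print("grip",tri(T(101,342),S(388,299)),atz("top",T(101,342),108),atz("side",S(388,299),108))
print("hinge",tri(T(424,437),S(605,258)))
C=[atz("top",T(*p),12) for p in((172,60),(536,142),(445,530),(75,445))]
for i in range(4):
    e=C[(i+1)%4]-C[i];print(C[i],np.hypot(*e[:2]),np.degrees(np.arctan2(e[1],e[0])))
print(sum(C)/4)
print("spare",atz("top",(366,223),45),atz("top",(418,204),26),atz("top",(190,204),26))
E
```

```text
knob [623.2 111.  158.2] [621.9 110.6 158. ] [623.7 113.2 160. ]
grip [587.  192.5 108. ] [585.7 192.2 108. ] [588.4 192.3 108. ]
hinge [544.3  42.3  61.6]
[750.  170.1  12. ] 194.49592022371365 -104.30986893810693
[701.9 -18.4  12. ] 207.28879097742268 165.5615527084909
[501.2  33.3  12. ] 193.27687348300879 75.63322384808201
[549.1 220.6  12. ] 207.09767537968713 -14.101276728194657
[625.6 101.4  12. ]
spare [ 493.6 -151.6   45. ] [ 549.1 -315.2   26. ] [565.6 375.   26. ]
```

Triangulated heights come out right: knob 158 against 160 mm, grip 108 mm, and base sides 194 x 207 mm. The stand origin is about (624,110.5) with yaw -14.3°. I'll turn the tool so its y lies along stand x, then approach from the robot's side.

```bash
python3 -m jog '[[0,0,-10,0,0,0,0],[0,0,-10,0,0,0,0],[0,0,-10,0,0,0,0],[0,0,-10,0,0,0,0],[0,0,-10,0,0,0,0],[0,0,-10,0,0,0,0]]' && python3 -m jog '[[0,0,0,0.055,0.02,0,0],[0,0,0,0.055,0.02,0,0],[0,0,0,0.055,0.02,0,0],[0,0,0,0.055,0.02,0,0],[0,0,0,0.055,0.02,0,0],[0,0,0,0.055,0.02,0,0],[0,0,0,0.055,0.02,0,0],[0,0,0,0.055,0.02,0,0]]'
```

```text
clock: 0.85
tool_pos: [170.1, -601.2, 222.1]
tool_rot: [[0.24, 0.971, -0.0], [0.971, -0.24, 0.001], [0.001, -0.0, -1.0]]
wrist_force: [0.1, 0.4, 0.2]
gripper_width: 35.0
finger_force: 0.0
clock: 1.85
tool_pos: [433.8, -212.4, 222.5]
tool_rot: [[0.246, 0.969, -0.0], [0.969, -0.246, -0.0], [-0.0, 0.0, -1.0]]
wrist_force: [1.0, -0.7, -0.0]
gripper_width: 0.4
finger_force: 0.0
```

```bash
python3 -m jog '[[0,0,0,0.052,-0.01,0,0],[0,0,0,0.052,-0.01,0,0],[0,0,0,0.052,-0.01,0,0],[0,0,0,0.052,-0.01,0,0],[0,0,0,0.052,-0.01,0,0],[0,0,0,0.052,-0.01,0,0],[0,0,0,0,0,0,0]]' && python3 -m jog '[[0,0,0,0.018,0.055,0,0],[0,0,0,0.018,0.055,0,0],[0,0,0,0.018,0.055,0,0],[0,0,0,0,0,0,0],[0,0,0,0,0,0,0]]'
```

```text
clock: 2.72
tool_pos: [450.9, 107.4, 222.6]
tool_rot: [[0.239, 0.971, 0.0], [0.971, -0.239, 0.001], [0.001, -0.0, -1.0]]
wrist_force: [0.0, -0.2, -0.2]
gripper_width: 0.5
finger_force: 0.0
clock: 3.35
tool_pos: [624.2, 114.9, 221.9]
tool_rot: [[0.245, 0.97, -0.002], [0.97, -0.245, 0.0], [-0.0, -0.002, -1.0]]
wrist_force: [0.3, 0.8, 0.6]
gripper_width: 0.4
finger_force: 0.0
```

Now correct -4 mm in y and go down to about 168, then check in the side view.

```bash
python3 -m jog '[[0,0,0,-0.004,0.001,0.02,0],[0,0,0,0,0,0.02,0],[0,0,0,0,0,0.014,0],[0,0,0,0,0,0,0]]'
python3 - <<'E'
from cell import read_camera
import cv2
a=read_camera("side")[140:280,215:340,::-1];b=read_camera("top")[135:235,230:335,::-1]
import numpy as np
f=lambda i,k:cv2.resize(i,None,fx=k,fy=k,interpolation=cv2.INTER_CUBIC)
A=f(a,4);B=f(b,3);c=np.zeros((560,815,3),np.uint8);c[:,:500]=A;c[:300,500:815]=B;cv2.imwrite("pics/d.png",c[:,:800])
E
```

```text
clock: 3.85
tool_pos: [624.0, 110.4, 167.2]
tool_rot: [[0.245, 0.969, -0.002], [0.969, -0.245, -0.001], [-0.001, -0.002, -1.0]]
wrist_force: [0.4, 0.3, 0.1]
gripper_width: 0.5
finger_force: 0.0
```

View pics/d.png

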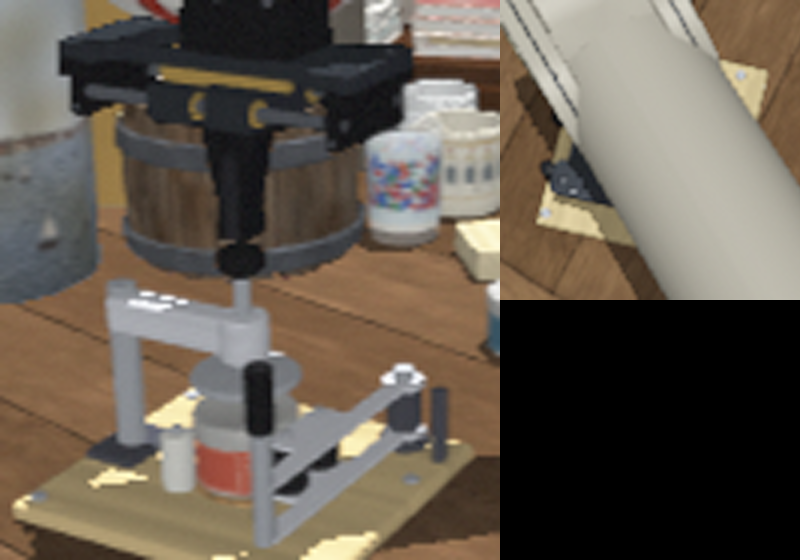

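The fingers stand right above the knob, at (240,245) in the crop. I'll press in stages.

```bash
python3 -m jog '[[0,0,0,0,0,0.004,0],[0,0,0,0,0,0.004,0],[0,0,0,0,0,0.004,0],[0,0,0,0,0,0.004,0],[0,0,0,0,0,0.003,0],[0,0,0,0,0,0.003,0],[0,0,0,0,0,0,0],[0,0,0,0,0,0,0]]'
```

```text
clock: 4.95
tool_pos: [624.9, 110.9, 146.7]
tool_rot: [[0.245, 0.969, 0.0], [0.969, -0.245, -0.0], [0.0, 0.0, -1.0]]
wrist_force: [0.0, 1.5, 2.2]
gripper_width: 0.6
finger_force: 1.2
```

```bash
python3 -m jog '[[0,0,0,0,0,0.0015,0],[0,0,0,0,0,0.001,0],[0,0,0,0,0,0.001,0],[0,0,0,0,0,0,0]]'; python3 -m jog '[[0,0,0,0,0,0.001,0],[0,0,0,0,0,0,0]]'
```

```text
clock: 5.45
tool_pos: [624.9, 110.9, 143.0]
tool_rot: [[0.245, 0.969, 0.0], [0.969, -0.245, 0.0], [0.0, 0.0, -1.0]]
wrist_force: [0.6, 0.8, 1.9]
gripper_width: 0.0
finger_force: 1.3
clock: 5.7
tool_pos: [624.9, 110.9, 142.1]
tool_rot: [[0.245, 0.969, 0.0], [0.969, -0.245, -0.0], [0.0, 0.0, -1.0]]
wrist_force: [0.8, 0.1, 3.8]
gripper_width: 0.7
finger_force: 1.6
```

```bash
python3 -m jog '[[0,0,0,0,0,0.0005,0],[0,0,0,0,0,0,0]]'; python3 -m jog '[[0,0,0,0,0,0.0005,0],[0,0,0,0,0,0,0]]'
```

```text
clock: 5.95
tool_pos: [624.9, 110.9, 142.1]
tool_rot: [[0.245, 0.969, 0.0], [0.969, -0.245, -0.0], [-0.0, 0.0, -1.0]]
wrist_force: [-0.0, -0.3, 7.4]
gripper_width: 0.4
finger_force: 3.5
clock: 6.2
tool_pos: [624.9, 110.9, 142.0]
tool_rot: [[0.245, 0.969, 0.001], [0.969, -0.245, -0.0], [-0.0, 0.001, -1.0]]
wrist_force: [-1.7, -0.0, 11.2]
gripper_width: 0.3
finger_force: 5.3
```

About 8 N rests on the tin. Hold for 0.6 s, then let it up.

```bash
python3 -m jog '[[0,0,0,0,0,0,0],[0,0,0,0,0,0,0],[0,0,0,0,0,0,0],[0,0,0,0,0,0,0],[0,0,0,0,0,0,0]]'; python3 -m jog '[[0,0,0,0,0,-0.003,0],[0,0,0,0,0,-0.005,0],[0,0,0,0,0,-0.006,0],[0,0,0,0,0,-0.008,0],[0,0,0,0,0,-0.015,0],[0,0,0,0,0,-0.03,0],[0,0,0,0,0,-0.03,0],[0,0,0,0,0,0,0]]'
```

```text
clock: 6.82
tool_pos: [624.9, 110.9, 142.1]
tool_rot: [[0.245, 0.969, 0.001], [0.969, -0.245, -0.0], [-0.0, 0.001, -1.0]]
wrist_force: [-2.4, -0.5, 10.1]
gripper_width: 0.4
finger_force: 5.3
clock: 7.82
tool_pos: [625.6, 111.4, 241.1]
tool_rot: [[0.245, 0.969, 0.004], [0.969, -0.245, 0.001], [0.001, 0.003, -1.0]]
wrist_force: [0.7, 0.0, -0.4]
gripper_width: 0.5
finger_force: 0.0
```

```bash
python3 -m jog '[[0,0,0,0.035,-0.029,0,0.6],[0,0,0,0.034,-0.029,0,0.6],[0,0,0,0,0,0.03,0.6],[0,0,0,0,0,0.03,0.6],[0,0,0,0,0,0.03,0.6],[0,0,0,0,0,0.01,0.6],[0,0,0,0,0,0,0.6]]'
python3 - <<'E'
from cell import read_camera
import cv2
a=read_camera("side")[150:290,215:340,::-1]
cv2.imwrite("pics/e.png",cv2.resize(a,None,fx=4.2,fy=4.2,interpolation=cv2.INTER_CUBIC))
E
```

```text
clock: 8.7
tool_pos: [585.3, 191.8, 137.9]
tool_rot: [[0.245, 0.969, -0.001], [0.969, -0.245, -0.0], [-0.0, -0.001, -1.0]]
wrist_force: [-0.3, -0.4, 0.8]
gripper_width: 51.3
finger_force: 0.0
```

View pics/e.png

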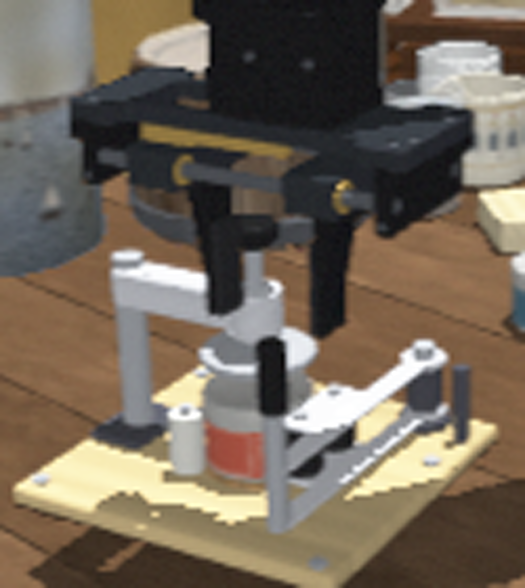

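The fingers straddle the post, with their midpoint at (276,320) and the post top at (271,345), and the gauge is up. Lower 40 mm and grip.

```bash
python3 -m jog '[[0,0,0,0,0,0.015,0.6],[0,0,0,0,0,0.015,0.6],[0,0,0,0,0,0.011,0.6],[0,0,0,0,0,0,0.5]]'; python3 -m jog '[[0,0,0,0,0,0,0.3],[0,0,0,0,0,0,0.15],[0,0,0,0,0,0,0],[0,0,0,0,0,0,0],[0,0,0,0,0,0,0]]' 15
```

```text
clock: 9.25
tool_pos: [584.9, 191.7, 95.8]
tool_rot: [[0.245, 0.969, -0.002], [0.969, -0.245, -0.001], [-0.001, -0.002, -1.0]]
wrist_force: [0.4, 0.3, -0.2]
gripper_width: 47.8
finger_force: 0.0
clock: 9.88
tool_pos: [586.0, 192.0, 97.3]
tool_rot: [[0.245, 0.969, 0.001], [0.969, -0.245, 0.0], [0.0, 0.001, -1.0]]
wrist_force: [2.3, -0.4, 0.4]
gripper_width: 15.6
finger_force: 15.0
```

Gripped (15.6 mm, 15 N). Swing anticlockwise on the 155 mm arc at 3° per row.

```bash
python3 -m jog '[[0,0,-3,-0.0002,-0.0081,0,0],[0,0,-3,-0.0002,-0.0081,0,0],[0,0,-3,-0.0002,-0.0081,0,0],[0,0,-3,-0.0002,-0.0081,0,0],[0,0,0,0,0,0,0]]' 25;  python3 -m jog '[[0,0,-3,-0.0002,-0.0081,0,0],[0,0,-3,-0.0002,-0.0081,0,0],[0,0,-3,-0.0002,-0.0081,0,0],[0,0,-3,-0.0002,-0.0081,0,0],[0,0,0,0,0,0,0]]'
```

```text
clock: 10.5
tool_pos: [553.6, 197.3, 97.4]
tool_rot: [[0.038, 0.999, 0.001], [0.999, -0.038, 0.001], [0.001, 0.001, -1.0]]
wrist_force: [3.4, 3.0, -1.1]
gripper_width: 15.1
finger_force: 25.0
clock: 11.12
tool_pos: [521.4, 195.5, 97.4]
tool_rot: [[-0.17, 0.986, 0.001], [0.986, 0.17, 0.002], [0.001, 0.001, -1.0]]
wrist_force: [2.7, 5.5, -0.9]
gripper_width: 14.9
finger_force: 25.0
```

```bash
python3 -m jog '[[0,0,-3,-0.0002,-0.0081,0,0],[0,0,-3,-0.0002,-0.0081,0,0],[0,0,-3,-0.0002,-0.0081,0,0],[0,0,-3,-0.0002,-0.0081,0,0],[0,0,-3,-0.0002,-0.0081,0,0],[0,0,-3,-0.0002,-0.0081,0,0],[0,0,0,0,0,0,0]]';  python3 -m jog '[[0,0,-3,-0.0002,-0.0081,0,0],[0,0,-2,-0.0001,-0.0054,0,0],[0,0,0,0,0,0,0],[0,0,0,0,0,0,0]]'
python3 - <<'E'
from h import *
from cell import manip
p=manip.get_obs()["tool_pos"][:2]-np.array([545,43]);print(np.hypot(*p),np.arctan2(p[1],p[0])-np.radians(75.7+14.3*0)+0, )
E
```

```text
clock: 12.0
tool_pos: [475.4, 180.3, 97.4]
tool_rot: [[-0.466, 0.885, 0.001], [0.885, 0.466, 0.002], [0.002, 0.002, -1.0]]
wrist_force: [2.0, 7.1, -2.5]
gripper_width: 15.2
finger_force: 25.0
clock: 12.5
tool_pos: [464.0, 173.7, 97.4]
tool_rot: [[-0.541, 0.841, 0.001], [0.841, 0.541, 0.002], [0.002, 0.002, -1.0]]
wrist_force: [1.9, 7.3, -1.8]
gripper_width: 15.2
finger_force: 25.0
153.8027405759557 0.804566139252668
```

About 0.80 rad so far. Feel for the stop in small steps.

```bash
python3 -m jog '[[0,0,-1,0,-0.0027,0,0],[0,0,-1,0,-0.0027,0,0],[0,0,0,0,0,0,0],[0,0,0,0,0,0,0]]'; python3 -m jog '[[0,0,-0.5,0,-0.0013,0,0],[0,0,0,0,0,0,0]]'
```

```text
clock: 13.0
tool_pos: [459.9, 171.0, 97.4]
tool_rot: [[-0.57, 0.822, 0.002], [0.822, 0.57, 0.003], [0.002, 0.003, -1.0]]
wrist_force: [3.9, 8.2, -4.5]
gripper_width: 15.2
finger_force: 25.0
clock: 13.25
tool_pos: [459.5, 170.8, 97.5]
tool_rot: [[-0.577, 0.817, 0.003], [0.817, 0.577, 0.005], [0.002, 0.005, -1.0]]
wrist_force: [7.6, 11.9, -9.8]
gripper_width: 15.1
finger_force: 25.0
```

The force climbs and the arm stalls, so this is the stop. Dwell, and check the scene.

```bash
python3 -m jog '[[0,0,0,0,0,0,0],[0,0,0,0,0,0,0],[0,0,0,0,0,0,0],[0,0,0,0,0,0,0],[0,0,0,0,0,0,0],[0,0,0,0,0,0,0]]'
python3 - <<'E'
from cell import read_camera
import cv2
a=read_camera("side")[150:300,180:380,::-1]
cv2.imwrite("pics/f.png",cv2.resize(a,None,fx=4,fy=4,interpolation=cv2.INTER_CUBIC))
E
```

```text
clock: 14.0
tool_pos: [459.5, 170.8, 97.5]
tool_rot: [[-0.577, 0.817, 0.003], [0.817, 0.577, 0.005], [0.002, 0.005, -1.0]]
wrist_force: [7.7, 10.8, -8.8]
gripper_width: 15.2
finger_force: 25.0
```

View pics/f.png

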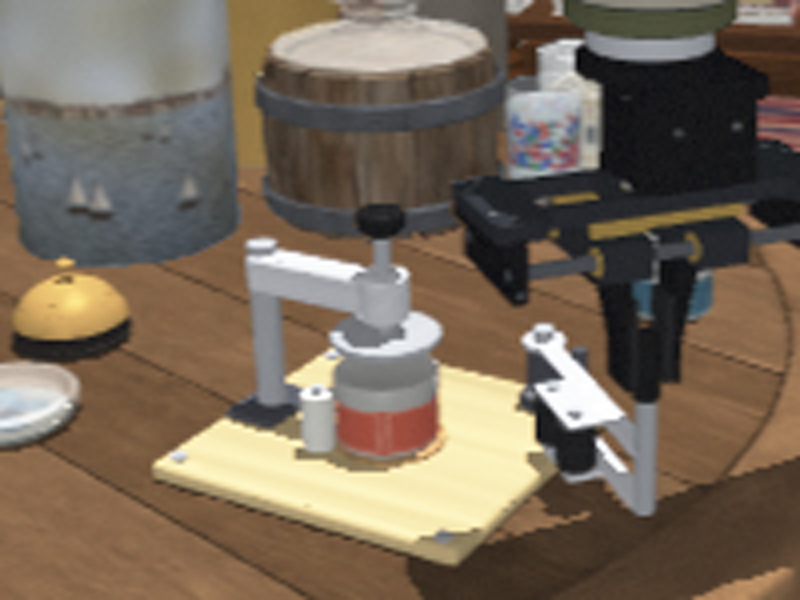

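The arm is swung out and held at its post (645,360). The tin is upright on the seat (388,420), the gauge is up and the spare tin is untouched.

```bash
python3 -c "
from cell import manip
print(manip.job_done())"
```

```text
the job is handed in; nothing more can be done
None
```

The job is handed in at about 14 s: the gauge was pressed onto the tin at about 8 N for over half a second and let up, and the roller arm is held at its stop with a 25 N grip. In the last picture the tin is upright on its seat and the gauge is up; the hand-in call returned no verdict.

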